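Tip the parcel onto the scan marks and scan it

ROBOT

A 6-joint arm with a two-finger parallel gripper is mounted at the origin on the work surface. World frame = base frame: x ahead of the robot, y to its left, z up, the work surface at z = 0. Lengths are in m, angles in rad, forces in N, time in s.
With the tool pointing down it reaches from about 0.3 to 0.75 m from the base axis. Payload 8.5 kg.
Tool frame: the origin (TCP) lies midway between the tips of the shut fingers; the grasp point (between the pads) lies 19 mm behind it; z points along the fingers, y is the direction in which the jaws open and shut (so a half turn about z gives the same grasp; the last joint's range is limited). The gripper opens to 88 mm and grips with 3 to 60 N. Pads are 18 mm wide; open, the fingers measure 123 mm over their backs; the gripper's body (75 mm by 187 mm) begins 45 mm behind the grasp point.
Start: joints at [-1.562, 0.381, 1.297, -0, 1.464, -0.215], TCP at [0.122, -0.536, 0.239] pointing down, gripper open.
Joint ranges: [-3.11, 3.11], [-0.89, 2.33], [0.22, 2.48], [-1.42, 4.56], [0.17, 2.85], [-2.88, 2.88]. Speed limits (rad/s): [2.39, 2.39, 3.14, 3.14, 3.14, 3.14].

INTERFACE

Orientations are given as a 3x3 rotation matrix whose columns are the frame's x, y, z axes.
In Python, from station import robot gives the robot as it stands. Calls block until the motion is done:
- robot.move_to(position, orientation): joint-space move of the TCP to a pose.
- robot.servo_line(position, feed=0.15, attitude=None, until_force=None): straight line of the TCP; attitude=None keeps the orientation; feed is the mean speed in m/s. With until_force (N) it stops when the force on the tool has changed by that much, and returns True; else False.
- robot.move_joints(angles): joint-space move.
- robot.gripper_to(opening): opening from 0.0 (shut) to 1.0 (fully open); the grip force is fixed at half the most; returns when the fingers have stopped.
- robot.wait(seconds).
- robot.ik(position, orientation): joint angles nearest the present ones, or None.
- robot.snapshot(name): name is "side" or "top" or "wrist"; returns the picture (384x512x3 uint8, red, green, blue); there is no depth.
- robot.calibration(name): a dict with "mtx" (3x3 intrinsics, pixels), "camera_from_world" (4x4, takes a point from world to camera coordinates). Camera axes: x right, y down, z forward; pixel columns grow to the right and rows downward; lengths in m; the calibration is good to about 2 mm. The wrist camera is an equidistant fisheye: a pixel r from the principal point sees the ray r / f radians off the axis. A picture is of the moment at which its call begins: read the wrist's pose just before it. calibration takes no time and is no camera call; for the wrist camera it gives the pose at the moment of the call.
A pose or a line that the arm cannot do raises robot.PlanningError and nothing moves.
- robot.job_done(): hands the job in, once; it reports no verdict.
Readings, each from a call of its own:
- robot.read_clock(): time.
- robot.read_joints(): joint angles.
- robot.read_joint_velocities(): joint speeds.
- robot.read_joint_efforts(): joint torques, N m.
- robot.read_position(): TCP position.
- robot.read_eef_rot(): TCP orientation.
- robot.read_wrist_force(): force on the tool from outside, world axes, zero at the start.
- robot.read_moment(): the same for the moment, N m.
- robot.read_opening(): opening from 0.0 (shut) to 1.0 (fully open).
Only numpy, scipy, OpenCV 4.12 (cv2) and the standard library are available. Lean on these libraries where they do the work, as an engineer would, in place of code of your own. Each camera call takes 0.05 s, during which the arm holds its last target. There are 200 camera calls.

TASK

The labelled parcel stands on end at one end of the dark scan mat: gently push it high on its label side with the fingertips so that it tips over and comes to lie flat, label up, wholly inside the yellow corner marks. Then press the green scan key right down and let it come up again. Do not pinch, lift or carry the parcel, do not press the key before the parcel lies there, and leave the other things on the bench as they stand.

Things in the scene. Friction and masses are not known exactly. Their poses are not given: they have to be found in the camera images.
- parcel: Kraft carton 50 mm thick, 120 wide, 180 high, about 0.4 kg, standing on end 100 to 125 mm short of the marks' middle. Origin: centre of its underside; own z up; label face at own -x (25 mm from the origin); +x looks to the marks. Past 16 degrees of tilt it falls by itself about the foot of its +x face and lies 50 mm high, the foot creeping up to 15 mm forward.
- foot_l (a point): Corner of the parcel's back face: foot end (on the bench as it stands), parcel's own +y side (60 mm from the middle). Own frame as the parcel's.
- foot_r (a point): Same, foot end, -y side.
- head_l (a point): Same, top end (180 mm up as it stands), +y side.
- head_r (a point): Same, top end, -y side.
- marks (a point): Middle of the frame of four yellow corner angles on the dark flat mat, at bench height: 250 mm along own x, 180 along own y over the marks' outer edges; own x points away from the standing parcel. A fixed scanner stands 60 mm to +x, 185 to -y (foot 96 mm across); its head, 160 to 250 mm up, reaches in to 75 mm from the frame's x line.
- scan_key (a joint): Spring travel of the green scan key: 0 released, 0.006 m fully down; fully down takes 5 N. It comes back by itself.
- scan_key_top (a point): Centre of the top of the round green scan key (40 mm across) on the small grey console (115 x 90 mm, 28 mm high, fixed) to the left of the mat. It is pressed straight down.
- carton_tall: Tall plain carton without label, pale kraft, 45 x 90 x 150 mm high, standing beside the parcel. Bystander, loose. Origin: centre of its underside.
- carton_short: Short plain carton without label, dark kraft, 60 x 80 x 110 mm high, standing beside the parcel (it and the tall one may be on either side). Bystander, loose. Origin: centre of its underside.
- carton_cube: Squat plain carton, 100 x 100 x 70 mm high, near the robot's right. Bystander, loose. Origin: centre of its underside.
- tape_roll: Roll of brown packing tape lying flat, 100 mm across, 48 mm high. Bystander, loose. Origin: centre of its underside.
- safety_knife: Orange and black box knife with its blade shut away, 149 x 26 x 16 mm. Bystander, loose. Origin: centre of its underside (within 5 mm of its middle).
- tape_measure: Yellow and black pocket tape measure, 70 x 62 x 34 mm. Bystander, loose. Origin: centre of its underside.

How it is judged:
By the outcome, as a careful person would: the job done as asked, in the order asked, and still so for the second after the job is handed in, with the robot touching nothing.
It also fails if it takes over 43 s, if anything falls off the work surface, if the arm or the gripper's body presses on something with over 40 N, if the wrist force passes 120 N, or if a joint passes its speed limit or range.

## Working session

There is one attempt and no reset: what is moved stays moved. The work goes in short steps, each a Python script; the robot and the scene stay as the last script left them, time stands still between calls to the robot, and variables do not carry over. Pictures are saved under pics/ and viewed, about 8 in all and at most 12, crops included, and the job is handed in when it is done.

```bash
mkdir -p pics
cat > h.py <<'E'
import numpy as np, cv2
from station import robot
def shot(n,f):
    im=robot.snapshot(n); cv2.imwrite('pics/'+f,im[:,:,::-1]); return im
def ray(n,uv,z):
    c=robot.calibration(n);K=np.array(c["mtx"]);T=np.array(c["camera_from_world"])
    R=T[:3,:3];o=-R.T@T[:3,3];d=R.T@np.linalg.inv(K)@np.array([uv[0],uv[1],1.])
    return o+d*(z-o[2])/d[2]
def proj(n,p):
    c=robot.calibration(n);K=np.array(c["mtx"]);T=np.array(c["camera_from_world"])
    q=K@(T[:3,:3]@np.array(p)+T[:3,3]);return q[:2]/q[2]
E
python3 - <<'E'
from h import *
a=shot("top","t0.png");b=shot("side","s0.png")
for n in("top","side"):
    T=np.array(robot.calibration(n)["camera_from_world"]);print(n,-T[:3,:3].T@T[:3,3],T[2,:3])
print(robot.read_clock(), robot.read_eef_rot())
E
```

```text
top [ 0.40726635 -0.06054977  1.30534355] [ 0.09310411 -0.00708582 -0.99563116]
side [-0.26886997  1.05259107  0.99452967] [ 0.48533218 -0.68848867 -0.53892117]
0.1 [[ 9.75062438e-01  2.21930715e-01  1.67077884e-05]
 [ 2.21930518e-01 -9.75061664e-01  1.26338228e-03]
 [ 2.96674456e-04 -1.22816863e-03 -9.99999202e-01]]
```

View pics/t0.png

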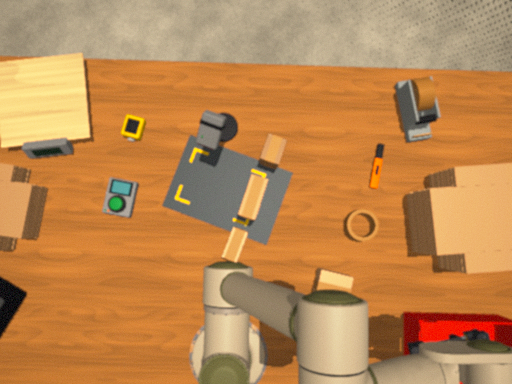

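View pics/s0.png

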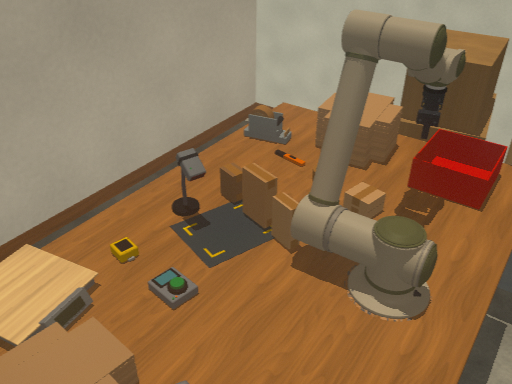

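The top view shows the parcel near (253,198), with a plain carton at each end: (272,150) and (235,243). The marks lie to its left, with two far angles at (198,155) and (182,195). The key is at (117,204) and the scanner at (215,128). I'll zoom in next.

Run:
```python
from h import *
a=cv2.imread('pics/t0.png')
c=a[105:270,155:305];cv2.imwrite('pics/c0.png',cv2.resize(c,None,fx=5,fy=3.6*5/3.6*0.7 if 0 else 5,interpolation=cv2.INTER_CUBIC)[:600*2][:825] if 0 else cv2.resize(c,(545,600),interpolation=cv2.INTER_CUBIC))
hsv=cv2.cvtColor(a,cv2.COLOR_BGR2HSV)
m=cv2.inRange(hsv,(22,150,150),(35,255,255))
n,l,s,ce=cv2.connectedComponentsWithStats(m)
for i in range(1,n):
    if s[i,4]>3:print('Y',s[i],ce[i],ray('top',ce[i],0)[:2])
m=cv2.inRange(hsv,(50,120,60),(75,255,255))
n,l,s,ce=cv2.connectedComponentsWithStats(m)
for i in range(1,n):
    if s[i,4]>10:print('G',s[i],ce[i],ray('top',ce[i],0.034)[:2])
# far mark corners
m=cv2.inRange(hsv,(22,150,150),(35,255,255));m[:, :160]=0;m[:,225:]=0
n,l,s,ce=cv2.connectedComponentsWithStats(m)
for i in range(1,n):
    if s[i,4]<20:continue
    p=np.argwhere(l==i)[:,::-1].astype(np.float32)
    print(cv2.minAreaRect(p), [ray('top',q,0)[:2].round(3) for q in cv2.boxPoints(cv2.minAreaRect(p))])
```

```text
Y [121 114  24  25 272] [132.96691176 126.65808824] [0.72236637 0.33954054]
Y [190 148  18  14  64] [195.734375 153.078125] [0.64062582 0.12972767]
Y [252 169  14   9  47] [259.19148936 172.91489362] [ 0.58132581 -0.07980867]
Y [175 185  15  19  77] [180.37662338 195.7012987 ] [0.49934047 0.17352233]
Y [233 218  15   8  32] [240.78125 221.5625 ] [ 0.42139619 -0.02477494]
G [109 197  14  14 151] [115.60927152 203.24503311] [0.46725369 0.3696748 ]
((196.30003356933594, 152.60003662109375), (10.28591251373291, 18.782970428466797), 63.43495178222656) [array([0.643, 0.163]), array([0.672, 0.109]), array([0.642, 0.093]), array([0.613, 0.147])]
((180.05101013183594, 195.85836791992188), (19.693113327026367, 10.964275360107422), 64.79888153076172) [array([0.519, 0.205]), array([0.535, 0.174]), array([0.478, 0.144]), array([0.462, 0.175])]
```

View pics/c0.png

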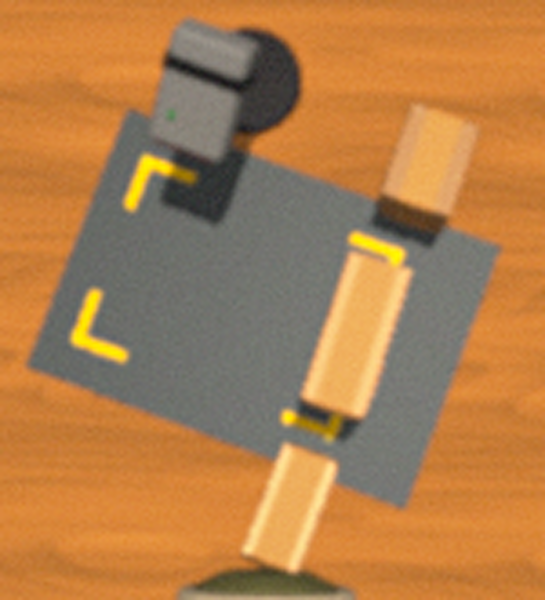

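The crop shows the parcel's top as a quad at about (352,252), (412,270), (365,417) and (303,400) in crop pixels. The far marks have their outer corners at (145,157) and (75,343). The pale tall carton is on the near side and the dark short one on the far side. I'll work out the poses from these.

Run:
```python
from h import *
a=cv2.imread('pics/t0.png');s=545/150;t=600/165
f=lambda u,v:(155+(u+.5)/s-.5,105+(v+.5)/t-.5)
hsv=cv2.cvtColor(a,cv2.COLOR_BGR2HSV)
m=cv2.inRange(hsv,(8,60,165),(21,190,255));k=np.zeros_like(m);k[172:222,236:272]=255;m&=k
m=cv2.morphologyEx(m,cv2.MORPH_OPEN,np.ones((3,3),np.uint8))
n,l,st,ce=cv2.connectedComponentsWithStats(m);i=1+np.argmax(st[1:,4])
c=[(352,252),(412,270),(365,417),(303,400)]
for nm,px in(('hand',[f(*q) for q in c]),('mask',cv2.boxPoints(cv2.minAreaRect(np.argwhere(l==i)[:,::-1].astype(np.float32))))):
    P=np.array([ray('top',q,.18)[:2] for q in px]);r=cv2.minAreaRect(P.astype(np.float32)*1000);print(nm,P.round(3).tolist(),P.mean(0).round(4),r)
A,B=ray('top',f(145-2,157-4),0)[:2],ray('top',f(72,345),0)[:2]
C=ray('top',f(340,439),0)[:2];D=ray('top',f(407,240),0)[:2]
print('marks',A,B,C,D,np.linalg.norm(A-B),np.linalg.norm(B-C))
y=(A-B)/np.linalg.norm(A-B)
# own x from C to B
x=(B-C)/np.linalg.norm(B-C);print('x',x,np.degrees(np.arctan2(*x[::-1])),'yang',np.degrees(np.arctan2(*y[::-1]))+90)
print('centre',(A+C)/2, (B+D)/2)
ks=cv2.cvtColor(cv2.imread('pics/s0.png'),cv2.COLOR_BGR2HSV)
g=cv2.inRange(ks,(50,120,60),(75,255,255));print(cv2.boundingRect(g),[proj('side',(.467,.370,z)) for z in(.03,.04)])
print('stack', ray('top',(410,265),0.2), ray('top',(437,188),.2))
```

```text
hand [[0.554, -0.056], [0.541, -0.102], [0.427, -0.069], [0.438, -0.021]] [ 0.4901 -0.0622] ((489.7963562011719, -61.953582763671875), (49.237327575683594, 121.18260955810547), 73.84009552001953)
mask [[0.439, -0.017], [0.561, -0.055], [0.545, -0.107], [0.423, -0.069]] [ 0.4919 -0.0621] ((491.8950500488281, -61.913604736328125), (55.0650520324707, 127.68834686279297), 72.65239715576172)
marks [0.66157699 0.13630968] [0.4864217  0.19209212] [ 0.4098703  -0.04911737] [ 0.58954493 -0.10398091] 0.1838234367287294 0.2530654710423197
x [0.30249643 0.95315052] 72.39239355601653 yang 72.33466704026944
centre [0.53572365 0.04359616] [0.53798331 0.0440556 ]
(170, 277, 14, 22) [array([175.17595085, 287.58818668]), array([174.88652488, 284.91165682])]
stack [ 0.31474522 -0.49331487  0.2       ] [ 0.52717112 -0.56981511  0.2       ]
```

Run:
```python
from h import *
th=np.radians(73);u=np.array([np.cos(th),np.sin(th),0]);p=np.array([.491,-.062,0])
z=np.array([0,0,-1.])
best=None
for s in(1,-1):
    x=s*u;R=np.c_[x,np.cross(z,x),z];pre=p-u*.09
    q=robot.ik(pre+[0,0,.30],R);print(s,q)
    if q is not None and (best is None or np.abs(np.array(q)-robot.read_joints()).max()<best[0]):best=(np.abs(np.array(q)-robot.read_joints()).max(),R)
R=best[1];np.save('R.npy',R)
robot.servo_line([.122,-.50,.36],feed=.2)
robot.gripper_to(.4)
robot.move_to(pre+[0,0,.32],R);print(robot.read_clock())
robot.servo_line(pre+[0,0,.162],feed=.12)
print(robot.read_clock(),robot.read_position(),robot.read_wrist_force())
shot('top','t1.png');shot('side','s1.png')
a,b=cv2.imread('pics/t1.png')[90:270,140:320],cv2.imread('pics/s1.png')[120:300,130:330]
cv2.imwrite('pics/c1.png',np.hstack([cv2.resize(a,(400,400)),cv2.resize(b,(400,400))]))
```

```text
1 [-5.51785613e-01  2.30158574e-01  1.34053170e+00 -4.44089210e-16
  1.57090238e+00 -2.55079640e-01]
-1 None
3.5667
5.0333 [ 0.46493088 -0.14823453  0.16253601] [ 0.6732965  -0.18125553  0.30289234]
```

View pics/c1.png

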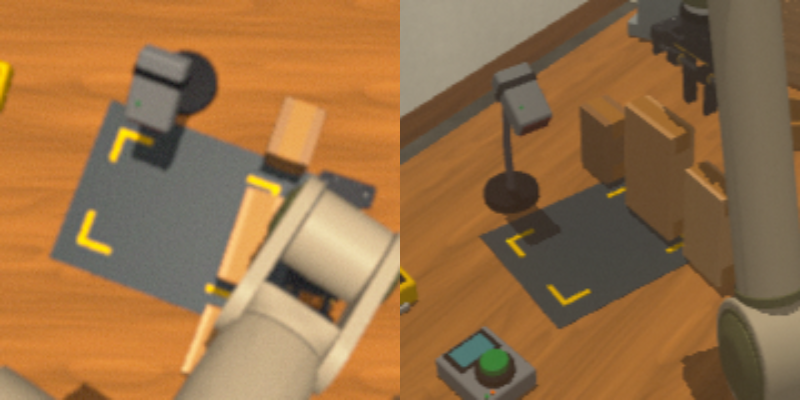

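The fingers are behind the parcel at the right height, with the parcel and both cartons still standing. Next is the push.

Run:
```python
from h import *
th=np.radians(73);u=np.array([np.cos(th),np.sin(th),0]);p=np.array([.491,-.062,.162])
for d in(-.038,-.025,-.012,0,.010,.018,.024):
    robot.servo_line(p+u*d,feed=.05);print(d,robot.read_clock(),robot.read_wrist_force().round(2) if hasattr(robot.read_wrist_force(),'round') else robot.read_wrist_force())
robot.wait(.6)
robot.servo_line(p-u*.08,feed=.12)
shot('top','t2.png');shot('side','s2.png')
a,b=cv2.imread('pics/t2.png')[90:270,140:320],cv2.imread('pics/s2.png')[120:300,130:330]
cv2.imwrite('pics/c2.png',np.hstack([cv2.resize(a,(400,400)),cv2.resize(b,(400,400))]));print(robot.read_clock())
```

```text
-0.038 6.325 [-0.41  0.08  0.31]
-0.025 6.7333 [-0.03  0.05  0.25]
-0.012 7.1417 [-0.31 -0.45  0.09]
0 7.5333 [ 0.28 -0.29  0.44]
0.01 7.8833 [-0.89  0.04  0.67]
0.018 8.1917 [ 0.71  0.08 -0.67]
0.024 8.4583 [-0.13 -0.43 -0.38]
10.175
```

View pics/c2.png

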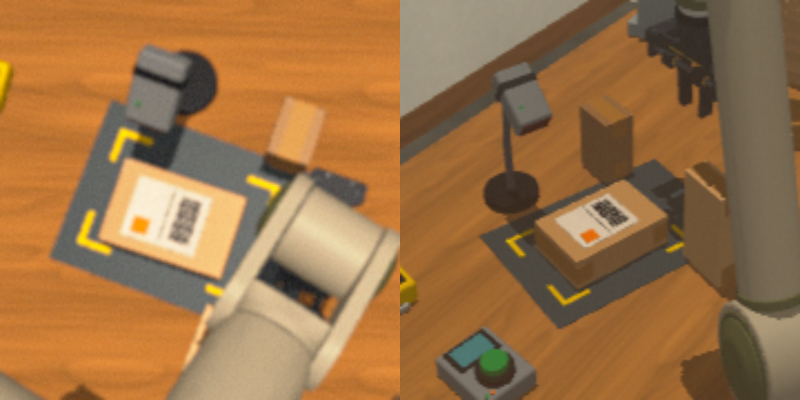

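The parcel lies label up inside the frame, and both cartons still stand. Next I'll press the key.

Run:
```python
from h import *
R=np.load('R.npy');pos=robot.read_position()
robot.servo_line([pos[0],pos[1],.34],feed=.2)
k=np.array([.467,.370])
a=np.arctan2(k[1],k[0])-np.arctan2(pos[1],pos[0]);c,s=np.cos(a),np.sin(a)
R2=np.array([[c,-s,0],[s,c,0],[0,0,1]])@R
robot.gripper_to(0)
robot.move_to([*k,.30],R2)
robot.servo_line([*k,.06],feed=.15);robot.wait(.3)
im=shot('top','t3.png')
f0=np.array(robot.read_wrist_force());print(robot.read_clock(),f0,robot.read_position())
r=robot.servo_line([*k,.018],feed=.02,until_force=9)
print(r,robot.read_position(),np.array(robot.read_wrist_force())-f0,robot.read_clock())
robot.wait(.2);print(robot.read_position(),np.array(robot.read_wrist_force())-f0)
```

```text
15.8083 [ 1.16600524  0.42541554 -0.09827383] [0.46703537 0.37000876 0.060125  ]
True [0.46705111 0.37005179 0.04444332] [-2.34135123 -0.85225993  5.99011183] 16.825
[0.46706483 0.37003815 0.0443996 ] [-3.14587996 -1.13836199  6.92902671]
```

Run:
```python
from h import *
for i in range(4):
    p=np.array(robot.read_position());z=p[2]
    r=robot.servo_line([.467,.370,z-.001],feed=.01,until_force=12);robot.wait(.15)
    F=np.array(robot.read_wrist_force());print(r,robot.read_position()[2],F.round(2))
    if F[2]>18: break
shot('side','s4.png')
robot.servo_line([.467,.370,.10],feed=.1);robot.wait(.3)
shot('side','s5.png')
a,b=[cv2.resize(cv2.imread(f'pics/s{i}.png')[230:320,130:220],(400,400),interpolation=cv2.INTER_CUBIC) for i in(4,5)]
cv2.imwrite('pics/c4.png',np.hstack([a,b]));print(robot.read_clock())
```

```text
False 0.04434902746358908 [-1.98 -1.69 10.42]
False 0.044322372234094035 [-3.02 -2.36 10.44]
False 0.044320647792784246 [-2.76 -1.59 10.77]
False 0.04432752591600216 [-3.06 -2.21 10.87]
19.7417
```

View pics/c4.png

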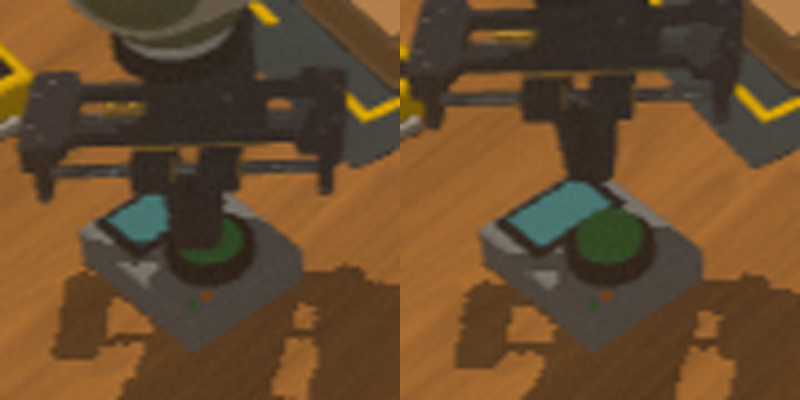

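The fingertips came down near the key's back edge and stopped at z=0.0443 against something rigid. I can't tell whether that was the key bottoming out or its dark collar, so I'll triangulate the key from both views.

Run:
```python
from h import *
def green(f):
    h=cv2.cvtColor(cv2.imread(f),cv2.COLOR_BGR2HSV);m=cv2.inRange(h,(45,100,40),(75,255,255))
    n,l,s,c=cv2.connectedComponentsWithStats(m);i=1+np.argmax(s[1:,4]);return c[i],s[i]
print(robot.read_position())
a,sa=green('pics/t0.png');b,sb=green('pics/s0.png');print(a,sa,b,sb,green('pics/s5.png'))
A0,A1=ray('top',a,0),ray('top',a,.1);B0,B1=ray('side',b,0),ray('side',b,.1)
d,e=A1-A0,B1-B0;t=np.linalg.lstsq(np.c_[d,-e],B0-A0,rcond=None)[0];print(A0+d*t[0],B0+e*t[1])
```

```text
[0.4669406  0.36995585 0.09968184]
[115.62420382 203.26751592] [109 197  14  14 157] [176.66935484 281.75      ] [170 277  15  12 124] (array([176.76335878, 282.73282443]), array([170, 277,  14,  12, 131], dtype=int32))
[0.46650992 0.36478183 0.04830978] [0.465235  0.3639106 0.0479549]
```

Run:
```python
from h import *
k=[.466,.3643]
robot.servo_line([*k,.058],feed=.1);robot.wait(.2)
f0=np.array(robot.read_wrist_force());z=.054
while z>.039:
    robot.servo_line([*k,z],feed=.02);robot.wait(.08);F=np.array(robot.read_wrist_force())-f0
    print(round(z,4),round(robot.read_position()[2],4),F.round(1))
    if F[2]>16:break
    z-=.001
print(robot.read_clock())
robot.servo_line([*k,.15],feed=.15);robot.wait(.2)
shot('top','t6.png');shot('side','s6.png')
a,b=cv2.imread('pics/t6.png')[90:270,90:320],cv2.imread('pics/s6.png')[120:320,110:340]
cv2.imwrite('pics/c6.png',np.hstack([cv2.resize(a,(400,313),interpolation=2),cv2.resize(b,(400,313),interpolation=2)]));print(robot.read_clock())
```

```text
0.054 0.054 [-0.7 -0.3 -0.2]
0.053 0.053 [-1.2 -0.2  0.2]
0.052 0.052 [ 0.5 -1.   0.6]
0.051 0.051 [-0.2 -0.8  0.9]
0.05 0.0501 [-0.  -0.1  2.4]
0.049 0.0491 [-0.6 -0.1  3. ]
0.048 0.0481 [0.5 0.4 4.4]
0.047 0.0471 [ 0.3 -0.3  5.1]
0.046 0.0461 [0.6 0.7 3.7]
0.045 0.0451 [1.8 1.  4.4]
0.044 0.0444 [0.1 0.5 8.1]
0.043 0.0443 [-2.5 -2.3 15.6]
0.042 0.0441 [-4.7 -3.3 23.4]
24.95
26.1167
```

View pics/c6.png

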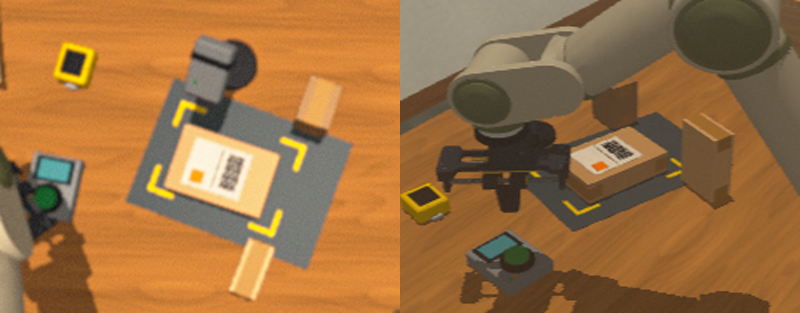

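The key moved about 6 mm on its spring and then hit a hard stop, so it went fully down, and it has been released. The parcel lies inside all four marks, which are uncovered. I'll hand in.

```bash
python3 -c "
from station import robot
robot.job_done();print(robot.read_clock())"
```

```text
the job is handed in; nothing more can be done
the job is handed in; nothing more can be done
```

The job is done and handed in at about 26 s of the 43 s allowed. I tipped the parcel with a slow fingertip push at 162 mm height on its label side, and it fell flat, label up. Then I pressed the green scan key fully down and released it.

- **Parcel:** the last top picture shows it lying label up inside all four yellow marks, with none of them covered. I judged this by eye and did not measure the lying pose numerically.
- **Key:** I pressed it twice, both times after the parcel was down.
  - **First press:** it was about 5 mm off centre, because I had taken the key top as lower than it is. It stopped hard at a height of 44.3 mm under about 10 N, and I couldn't be sure that was the key rather than its rim.
  - **Second press:** I triangulated the key and pressed on its centre. It showed about 6 mm of spring travel (50.5 to 44.4 mm), then a hard stop that I pressed to 23 N. I then lifted the tool well clear of the key.
- **Other things on the bench:** the two plain cartons beside the parcel, the scanner and the tape measure look as they did before. The cube carton, tape roll and knife were not in the last crop; the tool passed well above them and I did not check them again.

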